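Set the ratchet stand four clicks up and seat the cast

TASK

Pull the little ratchet stand's column up by its blue knob, counting the clicks of the pawl, and stop after exactly the fourth click; then, still holding it, lower it gently until the pawl carries it, and only then let go. Then set the cream dental cast upright in the middle of the stand's black tray pad, gently, and leave everything else where it is.

Things in the scene. Friction and masses are not known exactly. Their poses are not given: they have to be found in the camera images.
- stand: fixed ratchet stand: white base plate 120 x 150 x 10 mm (x, y, z) with an upright open-fronted aluminium guide 39 x 30 mm, top 100 mm above the table. Origin: on the table, on the column's vertical axis. z up. The rack side with the pawl looks to its -y, the tray sticks out to its +y
- column: steel column, 0.3 to 0.5 kg, sliding straight up and down in the guide, travel 85 mm, at the start fully down. Six brass sawteeth 10 mm apart on its -y side below a plain stretch; blue knob and tray on top move with it. At each tooth the pull needed climbs from about 4 to 10 N, then falls away over some 2 mm: that is the click, done only when the fall is over. Origin as the stand's when down
- lift_knob (a point): grip point on the axis of the blue knob, an upright cylinder 26 mm across and 50 mm tall: 29 mm above the knob's foot, 21 mm below its top, 150 mm above the table when down. On its +y side the aluminium tray arm (34 mm wide) runs at the foot's level; on its +x and -x sides there is free room for fingers. Axes as the stand's
- tray_top (a point): middle of the top face of the black rubber pad (76 x 72 mm in x, y) on the column's tray; flat, no rim; 90 mm to +y of the knob's axis and 25 mm below lift_knob. Axes as the stand's
- pawl_block: red block 28 x 30 x 28 mm clamped on the guide's -y side, height differing by up to 26 mm, so the first click comes after some 6 to 32 mm of lift. Origin: under the pin of the yellow spring pawl it carries. After a click the column can only sink 1 to 10 mm, onto the pawl, and past the fifth it is too high for good. Over 25 N on the pawl (column dropped or pushed down) breaks it. Do not touch
- cream_cast: cream plaster dental cast with a toothed arch on top, 0.1 kg: base 16 mm high, 48 mm wide (y) over its rear half (local x from -27 to +3 mm), 36 mm wide in front of that (to x = +27 mm); 23 mm high with the teeth. Origin: under its middle. z up; grip it across y at x = -12 mm
- blue_cast: a blue cast of the same shape, not to be used; it and the cream one may stand in either place. Origin and axes as the cream cast
- handpiece: steel and black handpiece lying on the table, 160 mm long; leave alone. Origin under its middle
- mixing_bowl: green bowl, 110 mm across, 55 mm high; leave alone. Origin under its middle
- polish_bottle: white bottle with a blue cap, 52 mm across, 130 mm high; leave alone. Origin under its middle
There are look-alikes about, which are no part of the job. Leave any turquoise look-alike of the cream_cast alone. Leave any purple look-alike of the stand alone.

How it is judged (in metres and radians):
On the way, in this order (a step that is already met when the one before it is completed fails the run):
1. still in the gripper, the column is let down onto the pawl in its fourth notch, so that the pawl carries it (z of lift_knob in the frame of pawl_block between 0.1715 and 0.174 m and contact force between column and pawl_block above 2 N and contact force between the fingers and column above 0.5 N), for 0.2 s.
2. the column hangs on the pawl in its fourth notch, let go, the cast not yet on the tray (z of lift_knob in the frame of pawl_block between 0.17 and 0.176 m and contact force between column and pawl_block above 1 N and contact force between each of the fingers, cream_cast and column below 0.1 N and linear speed of column below 0.01 m/s), for 0.2 s.
At the end, for the whole second after the job is handed in: the column stands on the pawl in its fourth notch (within 3 mm in height) and the cream cast stands upright on the tray pad, its middle within 15 mm of the pad's middle, at rest and let go (z of lift_knob in the frame of pawl_block between 0.17 and 0.176 m and contact force between column and pawl_block above 1 N and horizontal distance between cream_cast and tray_top below 0.015 m and z of cream_cast in the frame of tray_top between -0.003 and 0.003 m and angle between cream_cast's own z axis and vertical below 0.1 rad and contact force between cream_cast and column above 0.3 N and linear speed of cream_cast below 0.01 m/s); the robot touches nothing.
It fails at once if the pawl is loaded with more than 25 N (column dropped onto it or pushed down) (contact force between column and pawl_block above 25 N).
It fails at once if the column is let go above the pawl and falls onto it (linear speed of column above 0.15 m/s and contact force between the fingers and column below 0.05 N).
It fails at once if the cream cast falls freely (linear speed of cream_cast above 0.4 m/s and contact force between the fingers and cream_cast below 0.05 N).
It fails at once if the robot touches the pawl or its block (contact force between any of the arm, the fingers and pawl_block above 1 N).
It fails at once if the blue cast or another loose thing is moved more than 20 mm (distance of any of blue_cast, handpiece, mixing_bowl, polish_bottle from where it was at the start of the episode above 0.02 m).
It also fails if it takes over 72 s, if anything falls off the work surface, if the arm or the gripper's body presses on something with over 40 N, if the wrist force passes 120 N, or if a joint passes its speed limit or range.

ROBOT

A 6-joint arm with a two-finger parallel gripper is mounted at the origin on the work surface. World frame = base frame: x ahead of the robot, y to its left, z up, the work surface at z = 0. Lengths are in mm, angles in degrees, forces in N, time in s.
With the tool pointing down it reaches from about 300 to 850 mm from the base axis. Payload 4.2 kg.
Tool frame: the origin (TCP) lies on the centre line of the jaws, within the pads' length; the fingertips stand 14 mm ahead of it and the grasp point (between the pads) lies 5 mm behind it (env.finger_overhang is the z of the fingertips in the tool frame, in mm); z points along the fingers, y is the line along which they close (so a half turn about z gives the same grasp; the last joint's range is limited). The gripper opens to 91 mm and grips with 3 to 60 N. Pads are 32 mm wide; open, the fingers measure 118 mm over their backs; the gripper's body (76 mm by 178 mm) begins 60 mm behind the grasp point.
Start: joints at [69.786, 18.312, 89.639, -0, 72.044, -1.146], TCP at [187.85, 543.467, 207.576] pointing down, gripper open.
Joint ranges: [-177.97, 177.97], [-48.28, 115.42], [12.27, 149.76], [-77.06, 257.06], [2.81, 150.46], [-146.56, 146.56]. Speed limits (degrees/s): [147.25, 147.25, 180, 180, 180, 180].

INTERFACE

Orientations are given as [roll, pitch, yaw] about the fixed x, y, z axes, in that order (R = Rz(yaw) Ry(pitch) Rx(roll)).
In Python, from workcell import sensors, viewer, env gives the robot as it stands. The module is installed in compiled form; this text tells all that it offers.
- The arm moves only by the tool step_arm, never from a script. Its argument "plan" is one flat list of numbers, 6 for each row, row after row: the shift along the tool's x, y, z in cm, then the turn, a rotation vector about the tool's x, y, z in rad. In form: [x, y, z, wx, wy, wz, x, y, z, wx, wy, wz, ...]. A call has 1 to 5 rows; each row shifts and turns the commanded pose from where the row before left it, along the tool's axes as they then stand; what a row does not reach is not made up. A row lasts 1/12 s, in which the tool goes at most 41.7 mm and 7.16 degrees, less where a joint would pass 70% of its speed; a pose out of reach is approached as far as the arm can. A call is refused whole if a number of a shift passes 4.17 or a number of a turn 0.125, either way. A call with a gripper value outside its range is refused whole. "hand" is the finger opening in cm, from 0 to 9.12, set as the call begins (left out, the last holds). The fingers move at their own pace and stop on an object; "newtons" is the grip in N (left out, the last holds). Time passes only in rows, so rows that do not move let the fingers close. It gives the time, the measured TCP pose, the force, the opening and the grip force at its end, in the units of the state.
- sensors.state(): the state, without advancing time (a new reading comes with each control period).
- viewer.grab_frame(name): name is "scene" or "top"; returns a dict with "img" (384x512x3 uint8, red, green, blue), "fx", "fy", "cx", "cy" (pixels), "position" and "attitude" of the camera in the world. Camera axes: x right, y down, z forward; pixel columns grow to the right and rows downward; lengths in mm; the calibration is good to about 2 mm. A picture is of the moment at which its call begins. There is no depth.
- env.job_done(): hands the job in; it is judged then, once.
Trained networks look in a picture, given as the dict that the camera call returned (one of the last four; its "shot" number tells which), for a name from the list of things; names that differ only in an ending like _2 or _b are one class to them, and where a whole thing is asked for, a point or a joint stands for the part that bears it (a point fixed in the world has none). Each returns a list of dicts, best first, with "score" (0 to 1); they miss things now and then, are a little off and sometimes report something else, mostly with a low value. They report only what shows in the picture. A call takes as long as a camera call. They do not tell look-alikes from the thing itself.
- viewer.boxes_of(name, picture): "location" ([column, row] in pixels, amid what is visible of it).
- viewer.pinpoint(name, picture): "location" ([column, row] in pixels: a listed point, or the origin of a listed thing).
The state is a dict: "time_s": time; "qpos": joint angles; "qvel": joint speeds; "effort": joint torques, N m; "ee_pos": TCP position; "ee_rot": TCP orientation; "force": force on the tool from outside, world axes, zero at the start; "torque": the same for the moment, N m; "gripper_width": finger opening in mm; "gripper_force": force on a finger pad.
Only numpy, scipy, OpenCV 4.12 (cv2) and the standard library are available. Lean on these libraries where they do the work, as an engineer would, in place of code of your own. Each camera call takes 0.05 s, during which the arm holds its last target. There are 200 camera calls.

## Working session

There is one attempt and no reset: what is moved stays moved. The work goes in short steps, Python scripts to look and compute and a tool call to move; the robot and the scene stay as the last step left them, time stands still between calls to the robot, and variables do not carry over. Pictures are saved under pics/ and viewed, at most 10 in all, crops included, and the job is handed in when it is done.

Besides the shell and the picture viewer there is one more tool, called after "Emit:" as name(argument=value, ...), one argument or row to a line, values as JSON. step_arm: Moves the arm, as the interface text tells. Its arguments: {"type":"object","properties":{"plan":{"type":"array","items":{"type":"number"}},"hand":{"type":"number"},"newtons":{"type":"number"}},"required":["plan"]}

```bash
mkdir -p pics; cat > h.py <<'E'
import numpy as np, cv2
from workcell import sensors, viewer, env
from scipy.spatial.transform import Rotation as R
def att(d):
    a=np.array(d["attitude"],float)
    return a if a.shape==(3,3) else R.from_euler('xyz',a,degrees=True).as_matrix()
def ray(d,px):
    v=att(d)@np.array([(px[0]-d["cx"])/d["fx"],(px[1]-d["cy"])/d["fy"],1]); return np.array(d["position"],float),v/np.linalg.norm(v)
def at_z(d,px,z):
    p,v=ray(d,px); return p+v*(z-p[2])/v[2]
def proj(d,P):
    c=att(d).T@(np.array(P,float)-np.array(d["position"])); return np.array([d["fx"]*c[0]/c[2]+d["cx"],d["fy"]*c[1]/c[2]+d["cy"]])
def tri(d1,p1,d2,p2):
    a,u=ray(d1,p1);b,v=ray(d2,p2)
    s=np.linalg.lstsq(np.c_[u,-v],b-a,rcond=None)[0]
    x,y=a+s[0]*u,b+s[1]*v
    return (x+y)/2,np.linalg.norm(x-y)
E
python3 - <<'E'
from h import *
a=viewer.grab_frame("scene");b=viewer.grab_frame("top")
for n,d in(("scene",a),("top",b)):
    cv2.imwrite(f"pics/{n}0.png",cv2.resize(d["img"][:,:,::-1],(800,600),interpolation=cv2.INTER_CUBIC))
    print(n,d["position"],d["attitude"],d["fx"],d["cx"],d["cy"])
    for t in ["stand","lift_knob","tray_top","pawl_block","cream_cast","blue_cast","handpiece","mixing_bowl","polish_bottle"]:
        print(t,[(np.round(r["location"],1).tolist(),round(r["score"],2)) for r in viewer.pinpoint(t,d)])
print(sensors.state())
E
```

```text
scene [1078.25331463 -377.41535823  598.08408947] [-1.28666206e+02 -6.53576218e-02  6.34274790e+01] 348.9812142685245 250.9873200815452 182.70180444504308
stand [([296.5, 144.4], 0.82), ([331.6, 192.3], 0.79)]
lift_knob [([340.4, 148.4], 0.81), ([297.8, 99.7], 0.81)]
tray_top [([321.0, 106.6], 0.56)]
pawl_block [([326.3, 193.6], 0.46)]
cream_cast [([193.7, 216.9], 0.63), ([234.9, 202.5], 0.57)]
blue_cast [([209.9, 263.1], 0.61), ([195.4, 219.4], 0.45)]
handpiece [([98.0, 252.6], 0.62), ([325.8, 191.2], 0.49)]
mixing_bowl [([313.8, 283.3], 0.92)]
polish_bottle [([111.0, 319.6], 0.91)]
top [ 340.58287668 -103.77272581 1114.2057479 ] [-169.31531906   -0.91582855  -90.81646168] 362.59843248598645 254.0746710991991 197.5058060411957
stand [([173.3, 198.4], 0.69), ([162.0, 278.7], 0.59)]
lift_knob [([145.4, 280.2], 0.92)]
tray_top [([116.3, 277.8], 0.81)]
pawl_block [([179.7, 195.5], 0.51)]
cream_cast [([254.4, 224.9], 0.77), ([287.8, 223.2], 0.56)]
blue_cast [([289.2, 177.3], 0.67)]
handpiece [([359.2, 214.8], 0.81)]
mixing_bowl [([240.2, 135.4], 0.58)]
polish_bottle [([357.1, 164.5], 0.69), ([162.9, 188.9], 0.53)]
{'time_s': 1.0, 'qpos': array([ 6.97863066e+01,  1.83136072e+01,  8.96384287e+01,  5.52012708e-04,
        7.20433408e+01, -1.14544496e+00]), 'qvel': array([-0.10886982, -0.00389081, -0.02269915, -0.07697689,  0.01735529,
        0.00145251]), 'effort': array([ 1.72002143e-03, -4.12362063e+01, -2.32231361e+01,  7.29540666e-02,
        3.78679787e-02, -1.03817959e-05]), 'ee_pos': array([187.85067443, 543.47888648, 207.56267466]), 'ee_rot': array([ 1.79995367e+02, -4.32609904e-04,  1.60931581e+02]), 'force': array([-0.20742008,  0.97157314, -0.45538907]), 'torque': array([-0.02138882, -0.02739424,  0.00441021]), 'gripper_force': 0.0, 'gripper_width': 91.29986286983895}
```

View pics/scene0.png

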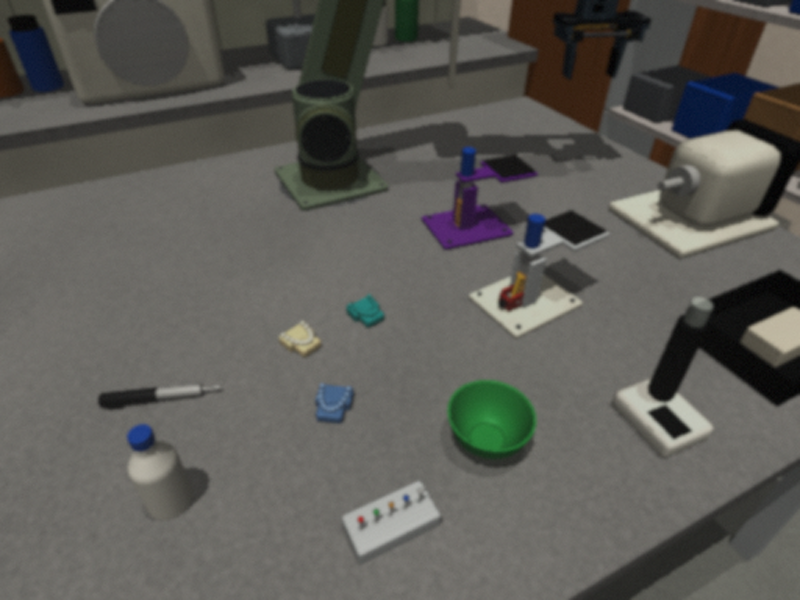

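View pics/top0.png

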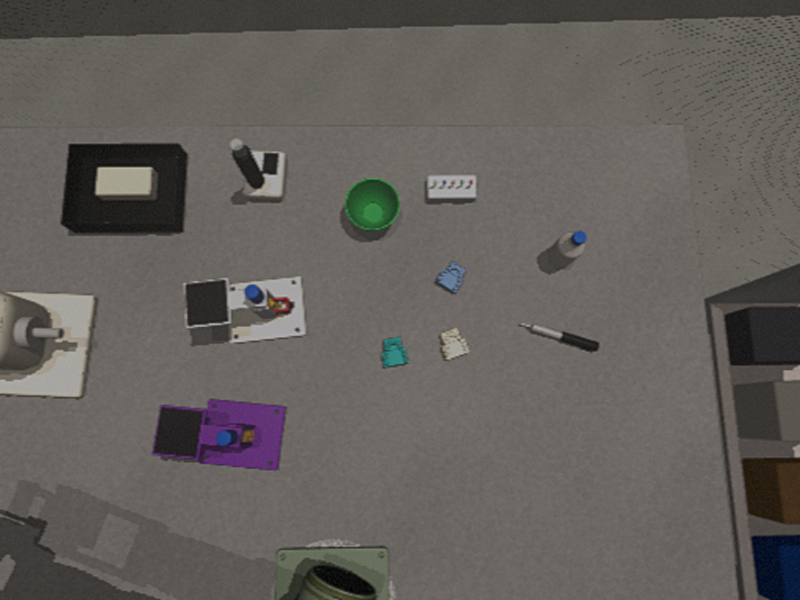

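```bash
python3 - <<'E'
from h import *
a=viewer.grab_frame("scene");b=viewer.grab_frame("top")
np.save("a.npy",a,allow_pickle=True);np.save("b.npy",b,allow_pickle=True)
def blobs(d,lo,hi,roi):
    x0,y0,x1,y1=roi
    h=cv2.cvtColor(d["img"],cv2.COLOR_RGB2HSV); m=cv2.inRange(h,np.array(lo),np.array(hi))
    k=np.zeros_like(m);k[y0:y1,x0:x1]=m[y0:y1,x0:x1]
    n,l,s,c=cv2.connectedComponentsWithStats(k); i=1+np.argmax(s[1:,4]); return (l==i).astype(np.uint8),s[i],c[i]
# knob
ka=blobs(a,(105,120,30),(125,255,255),(330,130,355,165));kb=blobs(b,(105,120,30),(125,255,255),(150,175,175,200))
print("knob",ka[1:],kb[1:]); P=tri(a,ka[2],b,kb[2]);print(P)
pb=blobs(b,(0,0,0),(180,255,60),(115,175,150,212)); cs=cv2.boxPoints(cv2.minAreaRect(np.argwhere(pb[0])[:,::-1].astype(np.float32)))
print("pad",pb[1:]);W=np.array([at_z(b,c,125) for c in cs]);print(W.round(1),at_z(b,pb[2],125))
for i in range(4):
    e=W[(i+1)%4]-W[i];print(np.linalg.norm(e[:2]),np.degrees(np.arctan2(e[1],e[0])))
print(pb[2], "scene pad",)
pa=blobs(a,(0,0,0),(180,255,60),(345,132,392,160));print(pa[1:],at_z(a,pa[2],125))
for n,d,c,s in(("t",b,(290,220),24),("s",a,(192,216),24)):
    cr=d["img"][c[1]-s:c[1]+s,c[0]-s:c[0]+s,::-1]; cv2.imwrite(f"crop{n}.png",cv2.resize(cr,(390,390),interpolation=cv2.INTER_CUBIC))
cb=b["img"][175:220,110:200,::-1]; ca=a["img"][125:217,295:395,::-1]
i1=np.hstack([cv2.imread("cropt.png"),cv2.imread("crops.png")]);i2=np.hstack([cv2.resize(cb,(400,200),interpolation=cv2.INTER_CUBIC),cv2.resize(ca,(380,200),interpolation=cv2.INTER_CUBIC)])
cv2.imwrite("pics/crops.png",np.vstack([i1,i2]))
E
```

```text
knob (array([337, 137,  12,  21, 186], dtype=int32), array([341.77956989, 146.36021505])) (array([157, 182,   9,   9,  62], dtype=int32), array([160.77419355, 186.17741935]))
(array([554.06184924, 127.46291245, 152.73743707]), np.float64(5.929231237022496))
pad (array([119, 180,  27,  28, 647], dtype=int32), array([131.73261206, 193.31839258]))
[[577.2 255.  125. ]
 [581.6 185.7 125. ]
 [508.  177.6 125. ]
 [503.8 245.9 125. ]] [542.59657922 216.1845754  125.        ]
69.40078575793196 -86.3627013497849
74.06747333743483 -173.6590674033406
68.4848336006742 93.51131643094713
73.96601858707841 7.055309225660076
[131.73261206 193.31839258] scene pad
(array([348, 135,  39,  21, 437], dtype=int32), array([366.60640732, 144.95881007])) [543.55943218 215.17735111 125.        ]
```

View pics/crops.png

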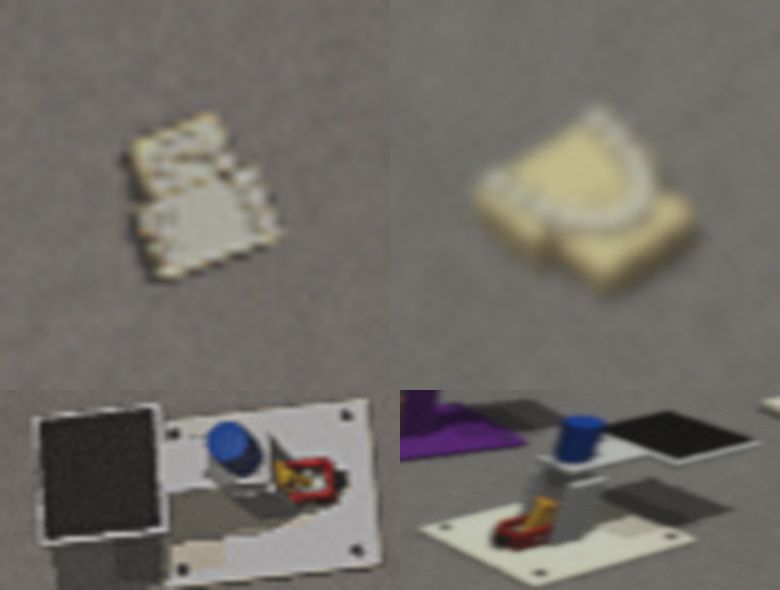

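```bash
cat > fit.py <<'E'
from h import *
from scipy.optimize import minimize
def outline(x,y,t,z0):
    p=np.array([[-27,-24],[3,-24],[3,-18],[27,-18],[27,18],[3,18],[3,24],[-27,24]],float)
    c,s=np.cos(t),np.sin(t); q=p@np.array([[c,s],[-s,c]])+[x,y]
    return q,z0
def render(d,v,z0,S=8,roi=None):
    q,_=outline(*v,z0); x0,y0,x1,y1=roi
    m=np.zeros(((y1-y0)*S,(x1-x0)*S),np.uint8)
    lo=np.array([proj(d,[*k,z0]) for k in q]);hi=np.array([proj(d,[*k,z0+17]) for k in q])
    f=lambda P:np.round((P-[x0-.5,y0-.5])*S).astype(np.int32)
    for P in(lo,hi): cv2.fillPoly(m,[f(P)],1)
    for i in range(8):
        j=(i+1)%8; cv2.fillPoly(m,[f(np.array([lo[i],lo[j],hi[j],hi[i]]))],1)
    return cv2.resize(m.astype(np.float32),(x1-x0,y1-y0),interpolation=cv2.INTER_AREA)
def mask(d,roi):
    x0,y0,x1,y1=roi; im=cv2.cvtColor(d["img"],cv2.COLOR_RGB2LAB)[y0:y1,x0:x1].astype(np.float32)
    bg=np.median(im.reshape(-1,3),0); g=im-bg
    s=np.clip(g[...,0],0,None)*.5+np.clip(g[...,2],0,None)*2
    return np.clip(s/(np.percentile(s,95)*.7),0,1)
if __name__=="__main__":
    a=np.load("a.npy",allow_pickle=True).item();b=np.load("b.npy",allow_pickle=True).item()
    ra,rb=(168,195,216,240),(268,200,314,244); ma,mb=mask(a,ra),mask(b,rb)
    g=at_z(b,(288.5,221.5),12);print(g)
    for use in("ab","a","b"):
        cost=lambda v:("a" in use)*np.abs(render(a,v,0,roi=ra)-ma).sum()+("b" in use)*np.abs(render(b,v,0,roi=rb)-mb).sum()
        out=[]
        for t in np.radians(np.arange(0,360,30)):
            r=minimize(cost,[g[0],g[1],t],method="Nelder-Mead",options=dict(initial_simplex=np.array([[g[0],g[1],t],[g[0]+8,g[1],t],[g[0],g[1]+8,t],[g[0],g[1],t+.3]]),maxiter=80)); out.append((r.fun,*r.x[:2].round(1),round(np.degrees(r.x[2])%360,1)))
        print(use,sorted(out)[:4])
E
python3 fit.py
```

```text
[ 472.39523635 -228.64792036   12.        ]
ab [(np.float64(202.73541259765625), np.float64(477.8), np.float64(-232.6), np.float64(17.7)), (np.float64(203.46974182128906), np.float64(478.1), np.float64(-232.8), np.float64(18.4)), (np.float64(203.61654663085938), np.float64(477.4), np.float64(-232.7), np.float64(17.5)), (np.float64(204.69973754882812), np.float64(477.5), np.float64(-233.0), np.float64(18.5))]
a [(np.float64(94.23409271240234), np.float64(473.1), np.float64(-232.4), np.float64(17.0)), (np.float64(94.93570709228516), np.float64(472.9), np.float64(-232.7), np.float64(14.5)), (np.float64(95.27719116210938), np.float64(473.9), np.float64(-231.9), np.float64(17.6)), (np.float64(115.63712310791016), np.float64(470.7), np.float64(-235.8), np.float64(268.9))]
b [(np.float64(75.69143676757812), np.float64(479.7), np.float64(-232.7), np.float64(19.0)), (np.float64(75.91019439697266), np.float64(479.5), np.float64(-232.9), np.float64(19.4)), (np.float64(75.91019439697266), np.float64(479.6), np.float64(-232.9), np.float64(19.4)), (np.float64(76.0936279296875), np.float64(479.6), np.float64(-232.9), np.float64(18.5))]
```

Emit:
step_arm(
  plan=[0,0,-0.2,0,0,0.1145,0,0,-0.2,0,0,0.1145,0,0,-0.2,0,0,0.1145,0,0,-0.2,0,0,0.1145,0,0,-0.2,0,0,0.1145],
  hand=9.1,
)

```text
time_s: 1.52
ee_pos: [187.8, 543.5, 217.7]
ee_rot: [180.0, -0.0, 127.8]
force: [0.6, -0.2, 0.1]
gripper_width: 91.0
gripper_force: 0.0
```

Emit:
step_arm(
  plan=[0,0,-0.2,0,0,0.1145,0,0,-0.2,0,0,0.1145,0,0,-0.2,0,0,0.1145,0,0,-0.2,0,0,0.1145,0,0,-0.2,0,0,0.1145],
)

```text
time_s: 1.93
ee_pos: [187.9, 543.5, 227.7]
ee_rot: [180.0, -0.0, 95.0]
force: [-0.2, 0.2, -0.1]
gripper_width: 90.9
gripper_force: 0.0
```

Emit:
step_arm(
  plan=[-2.9,2.1,0,0,0,0,-2.9,2.1,0,0,0,0,-2.9,2.1,0,0,0,0,-2.9,2.1,0,0,0,0,-2.9,2.1,0,0,0,0],
)

```text
time_s: 2.35
ee_pos: [306.6, 407.5, 227.7]
ee_rot: [180.0, -0.0, 95.4]
force: [0.6, -0.4, -0.7]
gripper_width: 91.1
gripper_force: 0.0
```

Emit:
step_arm(
  plan=[-2.9,2.1,0,0,0,0,-2.9,2.1,0,0,0,0,-2.9,2.1,0,0,0,0,-2.9,2.1,0,0,0,0,-2.9,2.1,0,0,0,0],
)

```text
time_s: 2.77
ee_pos: [424.8, 272.7, 227.8]
ee_rot: [180.0, -0.0, 95.3]
force: [0.5, -0.0, 0.5]
gripper_width: 90.9
gripper_force: 0.0
```

Emit:
step_arm(
  plan=[-2.9,2.1,0,0,0,0,-2.9,2.1,0,0,0,0,-2.9,2.1,0,0,0,0,-2.9,2.1,0,0,0,0,0,0,0,0,0,0],
)

```text
time_s: 3.18
ee_pos: [522.1, 162.1, 227.3]
ee_rot: [179.9, 0.1, 95.0]
force: [0.6, 0.0, -0.1]
gripper_width: 91.2
gripper_force: 0.0
```

Emit:
step_arm(
  plan=[-1.9,1.3,0,0,0,0,-1.9,1.35,0,0,0,0,0,0,0,0,0,0,0,0,0,0,0,0],
)

```text
time_s: 3.52
ee_pos: [548.4, 130.8, 227.3]
ee_rot: [-180.0, -0.0, 95.2]
force: [-0.1, 0.3, -1.1]
gripper_width: 91.2
gripper_force: 0.0
```

```bash
python3 - <<'E'
from h import *
a=viewer.grab_frame("scene");b=viewer.grab_frame("top")
print(sensors.state()["ee_pos"], sensors.state()["force"])
print(proj(a,[552,126.5,171]),proj(a,[552,126.5,121]))
ca=a["img"][70:220,270:420,::-1]; cb=b["img"][140:230,110:210,::-1]
cv2.imwrite("pics/c2.png",np.hstack([cv2.resize(ca,(400,400),interpolation=cv2.INTER_CUBIC),cv2.resize(cb,(400,400),interpolation=cv2.INTER_CUBIC)]))
E
```

```text
[547.6143231  131.71758393 227.48326573] [ 1.01012488 -0.02993349 -0.18249765]
[343.47197507 139.10935994] [340.0159342  156.91323262]
```

View pics/c2.png

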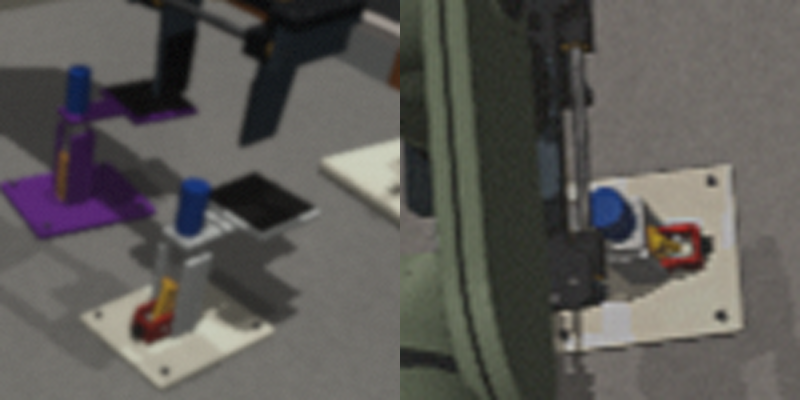

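Emit:
step_arm(
  plan=[-0.55,0.4,1.5,0,0,0,0,0,1.5,0,0,0,0,0,1.5,0,0,0,0,0,1.5,0,0,0,0,0,0,0,0,0],
)

```text
time_s: 4.03
ee_pos: [550.0, 126.7, 164.8]
ee_rot: [-179.6, 0.0, 95.4]
force: [0.2, 0.5, -0.8]
gripper_width: 91.0
gripper_force: 0.0
```

Emit:
step_arm(
  plan=[0,0,1,0,0,0,0,0,1,0,0,0,0,0,0,0,0,0,0,0,0,0,0,0],
)

```text
time_s: 4.37
ee_pos: [552.4, 126.2, 147.3]
ee_rot: [-180.0, -0.0, 95.3]
force: [0.2, 0.1, 0.4]
gripper_width: 91.3
gripper_force: 0.0
```

Emit:
step_arm(
  plan=[0,0,0,0,0,0,0,0,0,0,0,0,0,0,0,0,0,0,0,0,0,0,0,0,0,0,0,0,0,0],
  hand=0,
  newtons=40,
)

```text
time_s: 4.78
ee_pos: [552.8, 126.0, 147.8]
ee_rot: [180.0, -0.0, 95.3]
force: [0.2, -0.5, 0.1]
gripper_width: 60.4
gripper_force: 0.0
```

Emit:
step_arm(
  plan=[0,0,0,0,0,0,0,0,0,0,0,0,0,0,0,0,0,0,0,0,0,0,0,0,0,0,0,0,0,0],
)

```text
time_s: 5.2
ee_pos: [552.3, 126.0, 147.5]
ee_rot: [-179.9, -0.0, 95.3]
force: [-6.9, -0.1, 2.8]
gripper_width: 27.3
gripper_force: 4.5
```

Emit:
step_arm(
  plan=[0,0,0,0,0,0,0,0,0,0,0,0,0,0,0,0,0,0],
)

```text
time_s: 5.45
ee_pos: [551.5, 125.9, 147.4]
ee_rot: [-179.9, -0.0, 95.3]
force: [-4.3, -0.4, 2.5]
gripper_width: 25.1
gripper_force: 40.0
```

Emit:
step_arm(
  plan=[0,-0.1,-0.2,0,0,0,0,0,0,0,0,0],
)

```text
time_s: 5.62
ee_pos: [551.4, 125.9, 148.1]
ee_rot: [-179.9, 0.0, 95.3]
force: [0.7, -0.1, -8.5]
gripper_width: 24.7
gripper_force: 40.0
```

Emit:
step_arm(
  plan=[0,0,-0.15,0,0,0,0,0,0,0,0,0],
)

```text
time_s: 5.78
ee_pos: [551.4, 125.9, 149.7]
ee_rot: [-179.9, 0.0, 95.3]
force: [1.3, 0.8, -11.0]
gripper_width: 24.7
gripper_force: 40.0
```

Emit:
step_arm(
  plan=[0,0,-0.15,0,0,0,0,0,0,0,0,0],
)

```text
time_s: 5.95
ee_pos: [551.5, 125.9, 153.0]
ee_rot: [-180.0, 0.0, 95.3]
force: [-1.3, -0.1, -4.6]
gripper_width: 24.5
gripper_force: 40.0
```

Emit:
step_arm(
  plan=[0,0,-0.15,0,0,0,0,0,0,0,0,0],
)

```text
time_s: 6.12
ee_pos: [551.5, 125.9, 154.6]
ee_rot: [-180.0, -0.0, 95.3]
force: [-1.1, -0.3, -5.8]
gripper_width: 25.0
gripper_force: 40.0
```

Emit:
step_arm(
  plan=[0,0,-0.15,0,0,0,0,0,0,0,0,0],
)

```text
time_s: 6.28
ee_pos: [551.5, 125.9, 155.5]
ee_rot: [-180.0, -0.0, 95.3]
force: [-0.9, 0.4, -7.3]
gripper_width: 24.8
gripper_force: 40.0
```

Emit:
step_arm(
  plan=[0,0,-0.15,0,0,0,0,0,0,0,0,0],
)

```text
time_s: 6.45
ee_pos: [551.5, 125.9, 156.8]
ee_rot: [-180.0, 0.0, 95.3]
force: [-1.5, -0.2, -9.7]
gripper_width: 24.8
gripper_force: 40.0
```

Emit:
step_arm(
  plan=[0,0,-0.15,0,0,0,0,0,0,0,0,0],
)

```text
time_s: 6.62
ee_pos: [551.4, 125.9, 158.2]
ee_rot: [-180.0, -0.0, 95.3]
force: [-0.6, -0.0, -12.4]
gripper_width: 24.8
gripper_force: 40.0
```

Emit:
step_arm(
  plan=[0,0,-0.15,0,0,0,0,0,0,0,0,0],
)

```text
time_s: 6.78
ee_pos: [551.5, 125.9, 160.3]
ee_rot: [-180.0, -0.0, 95.3]
force: [-1.5, -0.3, -8.3]
gripper_width: 25.0
gripper_force: 40.0
```

```bash
python3 - <<'E'
from h import *
a=np.load("a.npy",allow_pickle=True).item();b=np.load("b.npy",allow_pickle=True).item()
def red(d,roi):
    x0,y0,x1,y1=roi;h=cv2.cvtColor(d["img"],cv2.COLOR_RGB2HSV)
    m=(((h[...,0]<8)|(h[...,0]>172))&(h[...,1]>130)&(h[...,2]>40)).astype(np.uint8)
    k=np.zeros_like(m);k[y0:y1,x0:x1]=m[y0:y1,x0:x1];n,l,s,c=cv2.connectedComponentsWithStats(k);i=1+np.argmax(s[1:,4]);return s[i],c[i]
sa,ca=red(a,(310,170,345,205));sb,cb=red(b,(165,180,200,210));print(sa,ca,sb,cb)
t=np.radians(5.3);ex=np.array([np.cos(t),np.sin(t),0]);ey=np.array([-np.sin(t),np.cos(t),0]);o=np.array([551.8,126.2,0])
# block -y of the guide: guide half 15 -> block y -15..-45
for zb in(10,15,20,25,30,36):
    box=[o+ex*x+ey*y+[0,0,z] for x in(-14,14) for y in(-15,-45) for z in(zb,zb+28)]
    A=np.array([proj(a,p) for p in box]);B=np.array([proj(b,p) for p in box])
    print(zb,A.min(0).round(1),A.max(0).round(1),B.min(0).round(1),B.max(0).round(1))
for y in(-24,-20,-16,-10):
  print(y,[proj(a,o+ey*y+[0,0,z]).round(1).tolist() for z in(10,30,50,70)])
E
```

```text
[321 183  14  14  76] [326.51315789 190.48684211] [175 191  10   9  35] [180.2        195.11428571]
10 [316.2 182.7] [334.  201.1] [175.7 189.6] [187.8 201.4]
15 [316.5 181.2] [334.3 199.7] [175.4 189.3] [187.6 201.1]
20 [316.7 179.7] [334.6 198.2] [175.1 189. ] [187.3 200.8]
25 [316.9 178.1] [334.9 196.7] [174.7 188.6] [187.  200.5]
30 [317.2 176.6] [335.2 195.2] [174.4 188.3] [186.8 200.2]
36 [317.5 174.7] [335.6 193.3] [174.  187.8] [186.4 199.8]
-24 [[326.1, 195.2], [327.1, 189.3], [328.2, 183.1], [329.3, 176.8]]
-20 [[327.2, 194.7], [328.3, 188.7], [329.4, 182.6], [330.6, 176.3]]
-16 [[328.4, 194.2], [329.5, 188.2], [330.6, 182.1], [331.8, 175.8]]
-10 [[330.2, 193.4], [331.3, 187.4], [332.4, 181.3], [333.6, 175.0]]
```

Emit:
step_arm(
  plan=[0,0,0,0,0,0],
)

```text
time_s: 6.87
ee_pos: [551.5, 125.9, 160.5]
ee_rot: [-180.0, -0.0, 95.3]
force: [-2.9, 0.1, -7.9]
gripper_width: 24.7
gripper_force: 40.0
```

Emit:
step_arm(
  plan=[0,0,-0.1,0,0,0,0,0,0,0,0,0],
)

```text
time_s: 7.03
ee_pos: [551.5, 125.9, 162.1]
ee_rot: [180.0, -0.0, 95.3]
force: [-3.4, 0.3, -2.8]
gripper_width: 25.0
gripper_force: 40.0
```

Emit:
step_arm(
  plan=[0,0,-0.1,0,0,0,0,0,0,0,0,0],
)

```text
time_s: 7.2
ee_pos: [551.5, 125.9, 162.9]
ee_rot: [180.0, -0.0, 95.3]
force: [-4.0, 0.1, -3.2]
gripper_width: 24.7
gripper_force: 40.0
```

Emit:
step_arm(
  plan=[0,0,-0.1,0,0,0,0,0,0,0,0,0],
)

```text
time_s: 7.37
ee_pos: [551.5, 125.9, 163.5]
ee_rot: [-180.0, -0.0, 95.3]
force: [-4.1, 0.6, -3.2]
gripper_width: 24.9
gripper_force: 40.0
```

Emit:
step_arm(
  plan=[0,0,-0.1,0,0,0,0,0,0,0,0,0],
)

```text
time_s: 7.53
ee_pos: [551.5, 125.9, 164.1]
ee_rot: [-180.0, -0.0, 95.3]
force: [-4.2, -0.6, -4.0]
gripper_width: 25.0
gripper_force: 40.0
```

Emit:
step_arm(
  plan=[0,0,-0.15,0,0,0,0,0,0,0,0,0],
)

```text
time_s: 7.7
ee_pos: [551.5, 125.9, 165.0]
ee_rot: [-180.0, -0.0, 95.3]
force: [-2.9, -0.9, -8.8]
gripper_width: 25.0
gripper_force: 40.0
```

Emit:
step_arm(
  plan=[0,0,-0.15,0,0,0,0,0,0,0,0,0],
)

```text
time_s: 7.87
ee_pos: [551.5, 125.9, 166.5]
ee_rot: [-179.9, 0.0, 95.3]
force: [-2.5, -0.0, -9.5]
gripper_width: 25.2
gripper_force: 40.0
```

Emit:
step_arm(
  plan=[0,0,-0.15,0,0,0,0,0,0,0,0,0],
)

```text
time_s: 8.03
ee_pos: [551.5, 125.9, 168.2]
ee_rot: [-179.9, 0.0, 95.3]
force: [-2.5, 0.0, -11.1]
gripper_width: 24.9
gripper_force: 40.0
```

Emit:
step_arm(
  plan=[0,0,-0.15,0,0,0,0,0,0,0,0,0],
)

```text
time_s: 8.2
ee_pos: [551.5, 125.9, 170.3]
ee_rot: [-180.0, -0.0, 95.3]
force: [-3.9, 0.2, -8.9]
gripper_width: 25.0
gripper_force: 40.0
```

Emit:
step_arm(
  plan=[0,0,-0.15,0,0,0,0,0,0,0,0,0],
)

```text
time_s: 8.37
ee_pos: [551.5, 125.9, 172.9]
ee_rot: [180.0, -0.0, 95.3]
force: [-5.5, -0.1, -5.1]
gripper_width: 24.8
gripper_force: 40.0
```

Emit:
step_arm(
  plan=[0,0,-0.15,0,0,0,0,0,0,0,0,0],
)

```text
time_s: 8.53
ee_pos: [551.5, 125.9, 174.1]
ee_rot: [180.0, -0.0, 95.3]
force: [-5.1, -0.3, -3.3]
gripper_width: 25.0
gripper_force: 40.0
```

Emit:
step_arm(
  plan=[0,0,-0.1,0,0,0,0,0,0,0,0,0],
)

```text
time_s: 8.7
ee_pos: [551.5, 125.9, 174.4]
ee_rot: [-180.0, -0.0, 95.3]
force: [-4.2, -0.7, -5.4]
gripper_width: 25.0
gripper_force: 40.0
```

Emit:
step_arm(
  plan=[0,0,-0.15,0,0,0,0,0,0,0,0,0],
)

```text
time_s: 8.87
ee_pos: [551.5, 125.9, 175.4]
ee_rot: [-180.0, -0.0, 95.3]
force: [-4.1, -0.4, -8.8]
gripper_width: 25.0
gripper_force: 40.0
```

Emit:
step_arm(
  plan=[0,0,-0.15,0,0,0,0,0,0,0,0,0],
)

```text
time_s: 9.03
ee_pos: [551.5, 125.9, 176.8]
ee_rot: [-180.0, -0.0, 95.3]
force: [-3.3, -0.2, -10.0]
gripper_width: 25.1
gripper_force: 40.0
```

Emit:
step_arm(
  plan=[0,0,-0.15,0,0,0,0,0,0,0,0,0],
)

```text
time_s: 9.2
ee_pos: [551.5, 125.9, 178.3]
ee_rot: [-180.0, -0.0, 95.3]
force: [-3.7, 0.1, -10.8]
gripper_width: 24.8
gripper_force: 40.0
```

Emit:
step_arm(
  plan=[0,0,-0.1,0,0,0,0,0,0,0,0,0],
)

```text
time_s: 9.37
ee_pos: [551.5, 125.9, 179.3]
ee_rot: [-180.0, -0.0, 95.3]
force: [-2.6, 0.1, -13.6]
gripper_width: 25.1
gripper_force: 40.0
```

Emit:
step_arm(
  plan=[0,0,-0.1,0,0,0,0,0,0,0,0,0],
)

```text
time_s: 9.53
ee_pos: [551.5, 125.9, 181.2]
ee_rot: [-180.0, -0.0, 95.3]
force: [-5.6, -0.6, -8.0]
gripper_width: 24.7
gripper_force: 40.0
```

Emit:
step_arm(
  plan=[0,0,-0.1,0,0,0,0,0,0,0,0,0],
)

```text
time_s: 9.7
ee_pos: [551.5, 125.9, 183.1]
ee_rot: [180.0, -0.0, 95.3]
force: [-5.4, -0.4, -4.7]
gripper_width: 25.2
gripper_force: 40.0
```

```bash
python3 - <<'E'
from h import *
a=viewer.grab_frame("scene");s=sensors.state();print(s["ee_pos"],s["force"])
a0=np.load("a.npy",allow_pickle=True).item()
t=np.radians(5.3);o=np.array([551.8,126.2,0]);ey=np.array([-np.sin(t),np.cos(t),0])
for d,n in((a0,"before"),(a,"now")):
    h=cv2.cvtColor(d["img"],cv2.COLOR_RGB2HSV);m=cv2.inRange(h,(0,0,0),(180,255,60));r=np.zeros_like(m);r[110:160,350:395]=m[110:160,350:395]
    n_,l,st,c=cv2.connectedComponentsWithStats(r);i=1+np.argmax(st[1:,4]);print(n,st[i],c[i])
for L in(30,33,36,40,45,50,55): print(L,proj(a,o+ey*90+[0,0,125+L])-proj(a,o+ey*90+[0,0,125]))
img=np.hstack([cv2.resize(d["img"][80:220,300:400,::-1],(400,560),interpolation=cv2.INTER_CUBIC) for d in(a0,a)]);cv2.imwrite("pics/c3.png",img)
E
```

```text
[551.53988133 125.92514717 183.14461093] [-6.49414899 -0.74499878 -4.48775213]
before [350 135  37  21 432] [366.81481481 144.97916667]
now [350 110  42  34 812] [366.33128079 125.55295567]
30 [  2.54452054 -10.3574503 ]
33 [  2.80510278 -11.41814822]
36 [  3.06682896 -12.48350252]
40 [  3.41758972 -13.91127134]
45 [  3.85894695 -15.70781239]
50 [  4.30356682 -17.51763395]
55 [  4.75148562 -19.34088383]
```

View pics/c3.png

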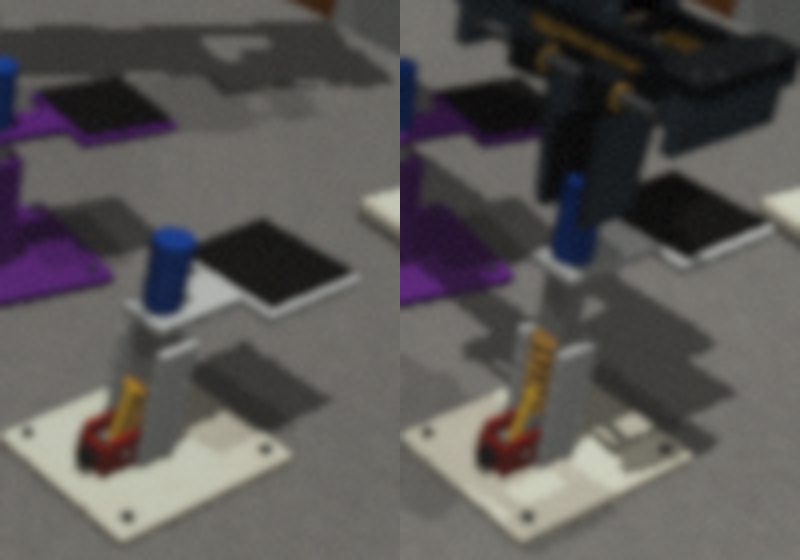

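Emit:
step_arm(
  plan=[0,0.05,-0.07,0,0,0,0,0,0,0,0,0],
)

```text
time_s: 9.92
ee_pos: [551.5, 125.9, 183.8]
ee_rot: [-180.0, -0.0, 95.3]
force: [-8.0, -0.4, -4.0]
gripper_width: 24.9
gripper_force: 40.0
```

Emit:
step_arm(
  plan=[0,-0.1,0,0,0,0,0,0,0,0,0,0],
)

```text
time_s: 10.08
ee_pos: [551.6, 125.9, 184.0]
ee_rot: [179.9, -0.0, 95.3]
force: [-6.1, -0.8, -4.3]
gripper_width: 24.6
gripper_force: 40.0
```

Emit:
step_arm(
  plan=[0,0,0.1,0,0,0,0,0,0,0,0,0],
)

```text
time_s: 10.25
ee_pos: [551.6, 125.9, 182.9]
ee_rot: [179.9, -0.0, 95.3]
force: [-5.5, -1.5, -4.3]
gripper_width: 24.9
gripper_force: 40.0
```

Emit:
step_arm(
  plan=[0,0,0.05,0,0,0,0,0,0,0,0,0],
)

```text
time_s: 10.42
ee_pos: [551.5, 125.9, 182.4]
ee_rot: [179.9, -0.0, 95.3]
force: [-5.0, -1.0, -3.2]
gripper_width: 24.9
gripper_force: 40.0
```

Emit:
step_arm(
  plan=[0,0,0.05,0,0,0,0,0,0,0,0,0],
)

```text
time_s: 10.58
ee_pos: [551.6, 126.0, 182.1]
ee_rot: [179.9, -0.0, 95.3]
force: [-5.4, -0.4, -3.3]
gripper_width: 24.8
gripper_force: 40.0
```

Emit:
step_arm(
  plan=[0,-0.1,0.05,0,0,0,0,0,0,0,0,0],
)

```text
time_s: 10.75
ee_pos: [551.6, 125.9, 182.0]
ee_rot: [179.7, -0.0, 95.3]
force: [-4.4, -1.7, 1.4]
gripper_width: 25.0
gripper_force: 40.0
```

Emit:
step_arm(
  plan=[0,0,0.05,0,0,0,0,0,0,0,0,0],
)

```text
time_s: 10.92
ee_pos: [551.6, 125.9, 181.7]
ee_rot: [179.7, -0.0, 95.3]
force: [-5.4, -0.9, 5.2]
gripper_width: 25.0
gripper_force: 40.0
```

Emit:
step_arm(
  plan=[0,0,0.05,0,0,0,0,0,0,0,0,0],
)

```text
time_s: 11.08
ee_pos: [551.6, 125.9, 181.7]
ee_rot: [179.7, -0.0, 95.3]
force: [-6.0, -2.1, 7.1]
gripper_width: 24.9
gripper_force: 40.0
```

Emit:
step_arm(
  plan=[0,0,0.05,0,0,0,0,0,0,0,0,0],
)

```text
time_s: 11.25
ee_pos: [551.6, 125.9, 181.6]
ee_rot: [179.7, -0.0, 95.3]
force: [-5.9, -1.6, 9.7]
gripper_width: 25.0
gripper_force: 40.0
```

Emit:
step_arm(
  plan=[0,0,-0.15,0,0,0,0,0,0,0,0,0,0,0,0,0,0,0,0,0,0,0,0,0,0,0,0,0,0,0],
)

```text
time_s: 11.67
ee_pos: [551.6, 125.9, 181.7]
ee_rot: [179.8, -0.0, 95.3]
force: [-4.5, -1.1, 8.3]
gripper_width: 25.0
gripper_force: 40.0
```

Emit:
step_arm(
  plan=[0,0,0,0,0,0,0,0,0,0,0,0],
  newtons=10,
)

```text
time_s: 11.83
ee_pos: [551.6, 125.9, 181.4]
ee_rot: [179.8, -0.0, 95.3]
force: [-4.4, -1.0, 6.2]
gripper_width: 25.2
gripper_force: 10.0
```

Emit:
step_arm(
  plan=[0,0,0,0,0,0,0,0,0,0,0,0,0,0,0,0,0,0,0,0,0,0,0,0,0,0,0,0,0,0],
  hand=7.5,
)

```text
time_s: 12.25
ee_pos: [550.7, 125.9, 179.7]
ee_rot: [179.9, -0.0, 95.3]
force: [0.3, -0.1, -0.9]
gripper_width: 56.2
gripper_force: 0.0
```

Emit:
step_arm(
  plan=[0,0,0,0,0,0,0,0,0,0,0,0,0,0,0,0,0,0,0,0,0,0,0,0,0,0,0,0,0,0],
)

```text
time_s: 12.67
ee_pos: [550.2, 125.8, 179.7]
ee_rot: [180.0, -0.0, 95.3]
force: [0.2, 0.1, 0.2]
gripper_width: 74.9
gripper_force: 0.0
```

Emit:
step_arm(
  plan=[0,0,-1.5,0,0,0,0,0,-2,0,0,0,0,0,-2,0,0,0,0,0,-2,0,0,0,0,0,0,0,0,0],
)

```text
time_s: 13.08
ee_pos: [552.3, 126.3, 259.0]
ee_rot: [179.5, -0.1, 95.3]
force: [1.5, -0.0, -0.1]
gripper_width: 75.3
gripper_force: 0.0
```

Emit:
step_arm(
  plan=[0,0,0,0,0,0.113,0,0,0,0,0,0.113,0,0,0,0,0,0.113,0,0,0,0,0,0.113,0,0,0,0,0,0.113],
)

```text
time_s: 13.5
ee_pos: [549.8, 125.7, 253.7]
ee_rot: [-179.9, 0.0, 62.6]
force: [0.3, 0.6, -0.2]
gripper_width: 75.2
gripper_force: 0.0
```

Emit:
step_arm(
  plan=[0,0,0,0,0,0.113,0,0,0,0,0,0.113,0,0,0,0,0,0.113,0,0,0,0,0,0.113,0,0,0,0,0,0.113],
)

```text
time_s: 13.92
ee_pos: [549.8, 125.7, 253.7]
ee_rot: [-180.0, 0.1, 30.3]
force: [-0.2, 0.7, 0.1]
gripper_width: 75.2
gripper_force: 0.0
```

Emit:
step_arm(
  plan=[0,0,0,0,0,0.113,0,0,0,0,0,0.113,0,0,0,0,0,0],
)

```text
time_s: 14.17
ee_pos: [549.8, 125.7, 253.8]
ee_rot: [-180.0, 0.1, 17.5]
force: [0.7, -0.1, -0.1]
gripper_width: 74.9
gripper_force: 0.0
```

Emit:
step_arm(
  plan=[-1.9,3.1,0,0,0,0,-1.9,3.1,0,0,0,0,-1.9,3.1,0,0,0,0,-1.9,3.1,0,0,0,0,-1.9,3.1,0,0,0,0],
)

```text
time_s: 14.58
ee_pos: [505.7, -52.0, 254.1]
ee_rot: [-180.0, 0.0, 17.9]
force: [0.3, -1.0, -0.7]
gripper_width: 75.0
gripper_force: 0.0
```

Emit:
step_arm(
  plan=[-1.9,3.1,0,0,0,0,-1.9,3.1,0,0,0,0,-1.9,3.1,0,0,0,0,-1.9,3.1,0,0,0,0,0,0,0,0,0,0],
)

```text
time_s: 15.0
ee_pos: [470.0, -197.1, 254.1]
ee_rot: [179.9, 0.1, 17.5]
force: [-0.2, -0.3, -0.2]
gripper_width: 75.1
gripper_force: 0.0
```

Emit:
step_arm(
  plan=[0,0,0,0,0,0,0,0,0,0,0,0,0,0,0,0,0,0],
  hand=9.1,
)

```text
time_s: 15.25
ee_pos: [471.9, -190.8, 254.5]
ee_rot: [-180.0, -0.0, 17.8]
force: [0.2, 0.6, 0.6]
gripper_width: 90.2
gripper_force: 0.0
```

```bash
python3 - <<'E'
from fit import *
a=viewer.grab_frame("scene");s=sensors.state();print(s["ee_pos"],s["ee_rot"])
np.save("a2.npy",a,allow_pickle=True)
v=[477,-232.5,np.radians(17.7)]
b=np.load("b.npy",allow_pickle=True).item()
o=[]
for d,r in((b,(268,200,314,244)),(a,(168,195,216,240))):
    im=cv2.resize(d["img"][r[1]:r[3],r[0]:r[2],::-1],None,fx=8,fy=8,interpolation=cv2.INTER_CUBIC)
    q,_=outline(*v,0)
    for z,c in((0,(0,0,255)),(16,(0,255,0))):
        P=np.array([(proj(d,[*k,z])-[r[0]-.5,r[1]-.5])*8 for k in q]).astype(np.int32);cv2.polylines(im,[P],True,c,1)
    o.append(cv2.resize(im,(390,390)))
cv2.imwrite("pics/c4.png",np.hstack(o))
E
```

```text
[ 472.05044699 -190.6150348   254.54693576] [-1.79964908e+02 -2.43170638e-03  1.77846981e+01]
```

View pics/c4.png

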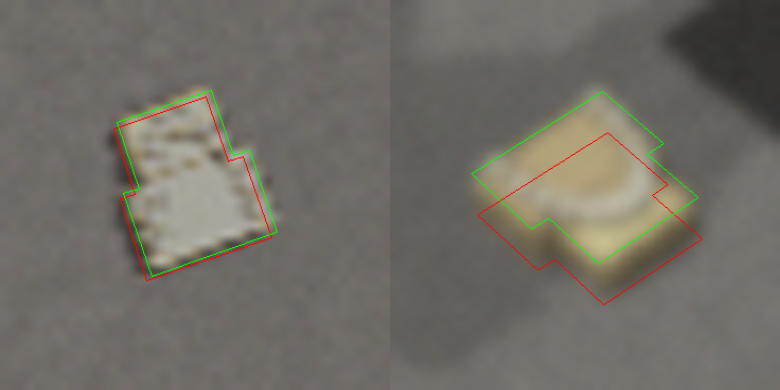

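Emit:
step_arm(
  plan=[-1.07,2.04,0,0,0,0,-1.07,2.04,0,0,0,0,0,0,3,0,0,0,0,0,3,0,0,0,0,0,3,0,0,0],
)

```text
time_s: 15.72
ee_pos: [464.5, -236.5, 164.1]
ee_rot: [179.9, -0.1, 17.8]
force: [1.1, 0.2, -1.3]
gripper_width: 91.0
gripper_force: 0.0
```

Emit:
step_arm(
  plan=[0,0,3,0,0,0,0,0,3,0,0,0,0,0,3,0,0,0,0,0,0,0,0,0,0,0,0,0,0,0],
)

```text
time_s: 16.13
ee_pos: [463.5, -235.9, 74.0]
ee_rot: [-179.9, 0.1, 17.8]
force: [0.6, 0.6, 0.5]
gripper_width: 91.1
gripper_force: 0.0
```

Emit:
step_arm(
  plan=[0,0,0,0,0,0,0,0,0,0,0,0],
)

```text
time_s: 16.3
ee_pos: [465.5, -237.6, 76.8]
ee_rot: [179.8, -0.2, 17.7]
force: [0.3, -0.2, 0.3]
gripper_width: 91.3
gripper_force: 0.0
```

Emit:
step_arm(
  plan=[0,0,1.5,0,0,0,0,0,1.5,0,0,0,0,0,1.5,0,0,0,0,0,0.9,0,0,0,0,0,0,0,0,0],
)

```text
time_s: 16.72
ee_pos: [463.5, -237.0, 20.4]
ee_rot: [-180.0, 0.0, 17.6]
force: [-0.2, -0.4, 0.8]
gripper_width: 91.1
gripper_force: 0.0
```

Emit:
step_arm(
  plan=[0,0,0,0,0,0,0,0,0,0,0,0],
)

```text
time_s: 16.88
ee_pos: [464.7, -237.7, 21.9]
ee_rot: [179.9, -0.1, 17.6]
force: [0.5, -1.1, 0.0]
gripper_width: 91.2
gripper_force: 0.0
```

Emit:
step_arm(
  plan=[0,0,0.4,0,0,0,0,0,0,0,0,0,0,0,0,0,0,0],
)

```text
time_s: 17.13
ee_pos: [463.8, -237.3, 17.0]
ee_rot: [180.0, -0.0, 17.6]
force: [0.2, 0.6, -0.4]
gripper_width: 90.8
gripper_force: 0.0
```

Emit:
step_arm(
  plan=[0,0,0,0,0,0,0,0,0,0,0,0,0,0,0,0,0,0,0,0,0,0,0,0,0,0,0,0,0,0],
  hand=0,
  newtons=15,
)

```text
time_s: 17.55
ee_pos: [463.7, -237.2, 16.7]
ee_rot: [-180.0, -0.0, 17.6]
force: [0.9, -0.1, -0.0]
gripper_width: 60.0
gripper_force: 0.0
```

Emit:
step_arm(
  plan=[0,0,0,0,0,0,0,0,0,0,0,0,0,0,0,0,0,0,0,0,0,0,0,0,0,0,0,0,0,0],
)

```text
time_s: 17.97
ee_pos: [463.7, -237.2, 16.7]
ee_rot: [-180.0, -0.0, 17.6]
force: [-0.2, -0.2, -0.2]
gripper_width: 27.0
gripper_force: 0.0
```

```bash
python3 - <<'E'
from h import *
a=viewer.grab_frame("scene");b=viewer.grab_frame("top")
s=sensors.state();print(s["ee_pos"],s["gripper_width"],proj(a,s["ee_pos"]),proj(b,s["ee_pos"]))
cv2.imwrite("pics/c5.png",np.hstack([cv2.resize(d["img"][r[1]:r[3],r[0]:r[2],::-1],(400,400),interpolation=cv2.INTER_CUBIC) for d,r in((a,(130,160,250,280)),(b,(230,160,350,280)))]))
E
```

```text
[ 463.74320265 -237.22568592   16.72812718] 19.01900443640645 [188.68769364 212.2515459 ] [291.57306627 224.10665879]
```

View pics/c5.png

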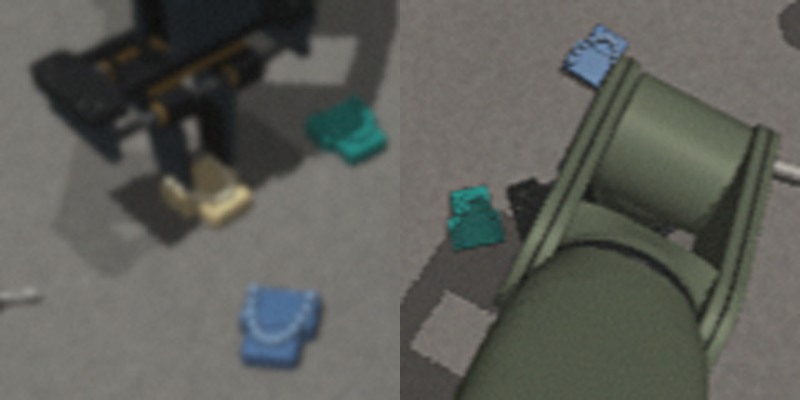

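Emit:
step_arm(
  plan=[0,0,0,0,0,0,0,0,0,0,0,0,0,0,0,0,0,0,0,0,0,0,0,0,0,0,0,0,0,0],
  hand=9.1,
)

```text
time_s: 18.48
ee_pos: [463.7, -237.2, 16.7]
ee_rot: [-180.0, -0.0, 17.6]
force: [0.4, 0.3, -0.1]
gripper_width: 49.5
gripper_force: 0.0
```

Emit:
step_arm(
  plan=[0,0,0,0,0,0,0,0,0,0,0,0,0,0,0,0,0,0,0,0,0,0,0,0,0,0,0,0,0,0],
)

```text
time_s: 18.9
ee_pos: [463.7, -237.2, 16.7]
ee_rot: [-180.0, -0.0, 17.6]
force: [0.9, 0.7, 0.8]
gripper_width: 82.9
gripper_force: 0.0
```

Emit:
step_arm(
  plan=[0,0,-3,0,0,0,0,0,-3,0,0,0,0,0,-3,0,0,0,0,0,-3,0,0,0,0,0,0,0,0,0],
)

```text
time_s: 19.32
ee_pos: [467.2, -239.1, 142.7]
ee_rot: [179.5, -0.5, 17.6]
force: [1.2, 0.2, 0.4]
gripper_width: 91.2
gripper_force: 0.0
```

Emit:
step_arm(
  plan=[-1.3,-4,0,0,0,0,-1.3,-4,0,0,0,0,-1.3,-4,0,0,0,0,-1.3,-4,0,0,0,0,-1.3,-4,0,0,0,0],
)

```text
time_s: 19.73
ee_pos: [340.5, -66.7, 136.1]
ee_rot: [-180.0, 0.0, 17.6]
force: [0.7, 1.4, 0.9]
gripper_width: 90.8
gripper_force: 0.0
```

Emit:
step_arm(
  plan=[0,0,0,0,0,0,0,0,0,0,0,0,0,0,0,0,0,0],
)

```text
time_s: 19.98
ee_pos: [343.1, -68.1, 136.9]
ee_rot: [179.9, -0.1, 17.7]
force: [0.8, 0.1, 0.5]
gripper_width: 90.8
gripper_force: 0.0
```

```bash
python3 - <<'E'
from fit import *
a=viewer.grab_frame("scene");b=viewer.grab_frame("top")
np.save("a.npy",a,allow_pickle=True);np.save("b.npy",b,allow_pickle=True);s=sensors.state();print(s["ee_pos"],s["ee_rot"],s["force"])
for d in(a,b): print([(np.round(r["location"],1).tolist(),round(r["score"],2)) for r in viewer.pinpoint("cream_cast",d)],[(np.round(r["location"],1).tolist(),round(r["score"],2)) for r in viewer.boxes_of("cream_cast",d)])
cv2.imwrite("pics/c6.png",np.hstack([cv2.resize(d["img"][r[1]:r[3],r[0]:r[2],::-1],(400,400),interpolation=cv2.INTER_CUBIC) for d,r in((a,(150,180,230,260)),(b,(250,180,330,260)))]))
E
python3 fit.py
```

```text
[343.45243366 -68.70173162 136.81922034] [ 1.79966476e+02 -4.27638075e-02  1.75858222e+01] [0.35895339 1.09158836 0.55175608]
[([235.3, 203.2], 0.87), ([196.3, 217.4], 0.66)] [([234.6, 200.0], 0.79), ([191.6, 215.1], 0.75), ([316.6, 269.9], 0.33)]
[([289.2, 222.9], 0.82), ([257.1, 223.4], 0.72)] [([252.5, 225.5], 0.71), ([288.4, 220.0], 0.48)]
[ 472.39523635 -228.64792036   12.        ]
ab [(np.float64(209.447265625), np.float64(477.8), np.float64(-232.6), np.float64(17.7)), (np.float64(209.8854217529297), np.float64(478.2), np.float64(-232.6), np.float64(17.5)), (np.float64(210.46139526367188), np.float64(477.6), np.float64(-232.8), np.float64(17.9)), (np.float64(211.11148071289062), np.float64(477.7), np.float64(-232.7), np.float64(17.1))]
a [(np.float64(95.86317443847656), np.float64(473.5), np.float64(-232.6), np.float64(14.8)), (np.float64(96.11079406738281), np.float64(473.8), np.float64(-232.1), np.float64(17.6)), (np.float64(96.38212585449219), np.float64(472.9), np.float64(-232.7), np.float64(14.6)), (np.float64(117.06425476074219), np.float64(470.5), np.float64(-235.6), np.float64(268.0))]
b [(np.float64(81.88265228271484), np.float64(479.7), np.float64(-232.7), np.float64(19.0)), (np.float64(82.02997589111328), np.float64(479.6), np.float64(-232.7), np.float64(19.8)), (np.float64(82.0411376953125), np.float64(479.7), np.float64(-232.8), np.float64(19.1)), (np.float64(82.42952728271484), np.float64(479.6), np.float64(-232.7), np.float64(18.7))]
```

View pics/c6.png

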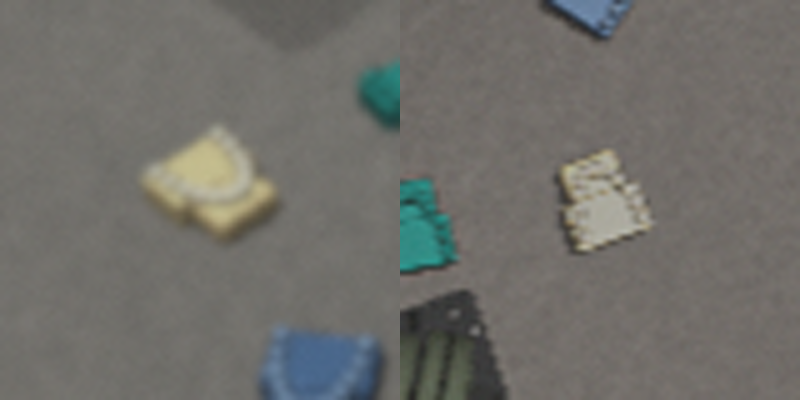

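```bash
python3 - <<'E'
from h import *
print(env.finger_overhang, [x for x in dir(env) if x[0]!='_'])
a=np.load("a.npy",allow_pickle=True).item();s=sensors.state()
p=s["ee_pos"];Rm=R.from_euler('xyz',s["ee_rot"],degrees=True).as_matrix()
im=a["img"][:,:,::-1].copy();c=proj(a,p);print(p,s["gripper_width"],c)
x0,y0=int(c[0])-40,int(c[1])-50
im=cv2.resize(im[y0:y0+75,x0:x0+80],(800,750),interpolation=cv2.INTER_CUBIC)
w=s["gripper_width"]/2
for dz,col in((14,(0,0,255)),(0,(0,255,255)),(-14,(0,255,0)),(-28,(255,0,255))):
    for sg in(-1,1):
        L=[((proj(a,p+Rm@np.array([x,sg*w,dz]))-[x0-.5,y0-.5])*10).astype(int) for x in(-16,16)]
        cv2.line(im,tuple(map(int,L[0])),tuple(map(int,L[1])),col,1)
cv2.imwrite("pics/c7.png",im[:600])
E
```

```text
14.0 ['Unreachable', 'finger_overhang', 'job_done']
[342.85759713 -68.54741016 136.57195606] 90.7982368224816 [230.56039287 130.16597262]
```

View pics/c7.png

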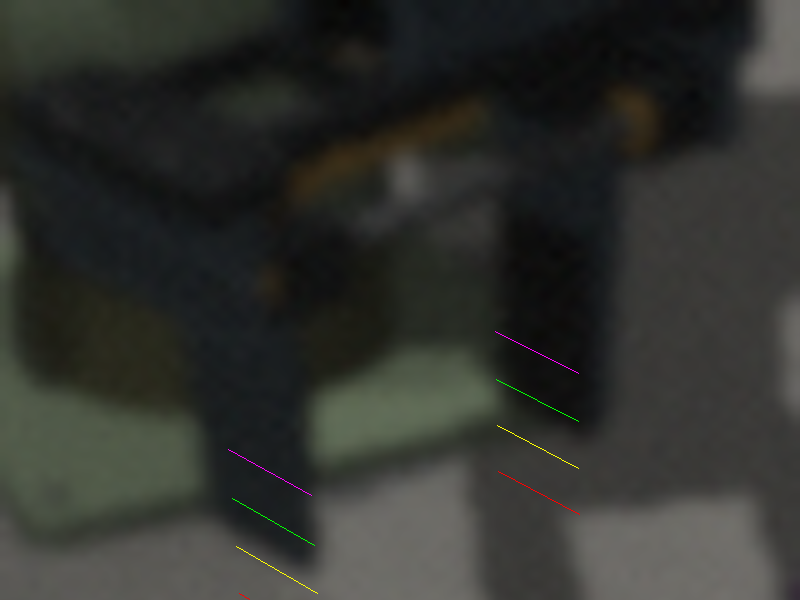

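Emit:
step_arm(
  plan=[1.29,3.95,0,0,0,0,1.29,3.95,0,0,0,0,1.29,3.95,0,0,0,0,1.29,3.95,0,0,0,0,1.29,3.95,0,0,0,0],
)

```text
time_s: 20.7
ee_pos: [464.6, -239.0, 136.3]
ee_rot: [-180.0, 0.0, 17.6]
force: [1.0, 0.4, 0.1]
gripper_width: 91.1
gripper_force: 0.0
```

Emit:
step_arm(
  plan=[0,0,0,0,0,0,0,0,2.5,0,0,0,0,0,2.5,0,0,0,0,0,2.5,0,0,0,0,0,2.5,0,0,0],
)

```text
time_s: 21.12
ee_pos: [463.5, -237.1, 35.4]
ee_rot: [-180.0, -0.0, 17.6]
force: [-0.3, -0.3, -0.2]
gripper_width: 90.9
gripper_force: 0.0
```

Emit:
step_arm(
  plan=[0,0,0,0,0,0,0,0,0,0,0,0,0,0,0,0,0,0,0,0,0,0,0,0,0,0,0,0,0,0],
)

```text
time_s: 21.53
ee_pos: [464.7, -237.2, 38.3]
ee_rot: [179.9, -0.1, 17.6]
force: [0.2, -0.1, 0.5]
gripper_width: 90.9
gripper_force: 0.0
```

Emit:
step_arm(
  plan=[0,0,1,0,0,0,0,0,1,0,0,0,0,0,0.8,0,0,0,0,0,0,0,0,0,0,0,0,0,0,0],
)

```text
time_s: 21.95
ee_pos: [463.0, -236.2, 7.7]
ee_rot: [-179.9, 0.1, 17.6]
force: [0.4, -0.1, -0.1]
gripper_width: 90.7
gripper_force: 0.0
```

Emit:
step_arm(
  plan=[0,0,0.4,0,0,0,0,0,0,0,0,0],
)

```text
time_s: 22.12
ee_pos: [463.5, -236.5, 4.3]
ee_rot: [-180.0, 0.0, 17.6]
force: [-0.9, 0.5, -0.7]
gripper_width: 91.3
gripper_force: 0.0
```

Emit:
step_arm(
  plan=[0,0,0.3,0,0,0,0,0,0,0,0,0],
)

```text
time_s: 22.28
ee_pos: [463.5, -236.5, 1.4]
ee_rot: [-180.0, 0.0, 17.6]
force: [-0.5, -0.0, -0.6]
gripper_width: 90.7
gripper_force: 0.0
```

Emit:
step_arm(
  plan=[0,0,0.2,0,0,0,0,0,0,0,0,0],
)

```text
time_s: 22.45
ee_pos: [463.6, -236.5, -0.5]
ee_rot: [-180.0, 0.0, 17.6]
force: [-0.6, 0.3, 0.4]
gripper_width: 91.1
gripper_force: 0.0
```

Emit:
step_arm(
  plan=[0,0,0.2,0,0,0,0,0,0,0,0,0],
)

```text
time_s: 22.62
ee_pos: [463.5, -236.5, -2.5]
ee_rot: [-180.0, 0.0, 17.6]
force: [-0.2, 0.3, -1.0]
gripper_width: 90.8
gripper_force: 0.0
```

Reported z is indeed biased (no table contact though the tips would be at 11 mm). I'll close here with the tips around 5 mm.

Emit:
step_arm(
  plan=[0,0,0.15,0,0,0,0,0,0,0,0,0,0,0,0,0,0,0,0,0,0,0,0,0,0,0,0,0,0,0],
  hand=0,
  newtons=15,
)

```text
time_s: 23.03
ee_pos: [463.7, -236.6, -3.7]
ee_rot: [180.0, -0.0, 17.6]
force: [0.2, 0.2, 0.4]
gripper_width: 60.9
gripper_force: 0.0
```

Emit:
step_arm(
  plan=[0,0,0,0,0,0,0,0,0,0,0,0,0,0,0,0,0,0,0,0,0,0,0,0],
)

```text
time_s: 23.37
ee_pos: [463.7, -236.7, -3.7]
ee_rot: [180.0, -0.0, 17.6]
force: [0.6, -1.2, 0.2]
gripper_width: 47.9
gripper_force: 15.0
```

Emit:
step_arm(
  plan=[0,0,-0.5,0,0,0,0,0,-1,0,0,0,0,0,-2,0,0,0,0,0,-2,0,0,0,0,0,-2,0,0,0],
  newtons=25,
)

```text
time_s: 23.78
ee_pos: [463.4, -236.4, 72.6]
ee_rot: [-180.0, 0.0, 17.6]
force: [0.2, -0.1, -0.9]
gripper_width: 47.8
gripper_force: 25.0
```

Emit:
step_arm(
  plan=[0,0,-2.5,0,0,0,0,0,-2.5,0,0,0,0,0,-2.5,0,0,0,0,0,-2.5,0,0,0,0,0,-2.5,0,0,0],
)

```text
time_s: 24.2
ee_pos: [463.2, -236.3, 198.4]
ee_rot: [180.0, -0.0, 17.6]
force: [0.5, 0.3, -1.1]
gripper_width: 47.9
gripper_force: 25.0
```

Emit:
step_arm(
  plan=[0,0,-2.5,0,0,0,0,0,-1.5,0,0,0,0,0,-1,0,0,0,0,0,0,0,0,0,0,0,0,0,0,0],
)

```text
time_s: 24.62
ee_pos: [463.3, -236.4, 246.2]
ee_rot: [-180.0, 0.0, 17.6]
force: [-0.4, 0.2, -0.5]
gripper_width: 47.9
gripper_force: 25.0
```

Emit:
step_arm(
  plan=[0.6,-1.2,0,0,0,0,1.3,-2.6,0,0,0,0,1.3,-2.6,0,0,0,0,1.3,-2.6,0,0,0,0,1.3,-2.6,0,0,0,0],
)

```text
time_s: 25.03
ee_pos: [482.8, -106.3, 244.6]
ee_rot: [-179.9, 0.2, 17.6]
force: [0.9, 0.3, -1.6]
gripper_width: 47.7
gripper_force: 25.0
```

Emit:
step_arm(
  plan=[1.3,-2.6,0,0,0,0,1.3,-2.6,0,0,0,0,1.3,-2.6,0,0,0,0,1.3,-2.6,0,0,0,0,1.3,-2.6,0,0,0,0],
)

```text
time_s: 25.45
ee_pos: [505.1, 37.4, 244.7]
ee_rot: [-179.9, 0.2, 17.7]
force: [0.7, 0.5, -0.9]
gripper_width: 47.7
gripper_force: 25.0
```

Emit:
step_arm(
  plan=[1.3,-2.6,0,0,0,0,1.3,-2.6,0,0,0,0,1.3,-2.6,0,0,0,0,1.3,-2.6,0,0,0,0,1.3,-2.6,0,0,0,0],
)

```text
time_s: 25.87
ee_pos: [527.5, 180.7, 244.5]
ee_rot: [-180.0, 0.2, 17.7]
force: [-1.1, -0.2, -0.9]
gripper_width: 47.5
gripper_force: 25.0
```

Emit:
step_arm(
  plan=[0,0,0,0,0,0,0,0,0,0,0,0,0,0,0,0,0,0,0,0,0,0,0,0,0,0,0,0,0,0],
)

```text
time_s: 26.28
ee_pos: [528.5, 177.7, 246.0]
ee_rot: [180.0, 0.0, 17.6]
force: [0.2, -0.6, -1.4]
gripper_width: 47.5
gripper_force: 25.0
```

Emit:
step_arm(
  plan=[0.6,-1.6,0,0,0,0,0.6,-1.6,0,0,0,0,0,0,1.5,0,0,0,0,0,1.5,0,0,0,0,0,1.5,0,0,0],
)

```text
time_s: 26.7
ee_pos: [530.7, 212.2, 201.0]
ee_rot: [-180.0, -0.0, 17.6]
force: [-0.1, -0.0, -0.5]
gripper_width: 47.8
gripper_force: 25.0
```

Emit:
step_arm(
  plan=[0,0,1.5,0,0,0,0,0,1,0,0,0,0,0,0,0,0,0,0,0,0,0,0,0,0,0,0,0,0,0],
)

```text
time_s: 27.12
ee_pos: [531.3, 212.7, 177.3]
ee_rot: [-180.0, -0.1, 17.6]
force: [0.9, -0.2, -1.3]
gripper_width: 48.3
gripper_force: 25.0
```

```bash
python3 - <<'E'
from fit import *
a=viewer.grab_frame("scene");b=viewer.grab_frame("top");s=sensors.state();p=s["ee_pos"];print(p,s["ee_rot"])
t=np.radians(17.6);q=p[:2]+13*np.array([np.cos(t),np.sin(t)]);z=p[2]+3.7
th=np.radians(5.3);ex=np.array([np.cos(th),np.sin(th)]);ey=np.array([-ex[1],ex[0]]);T=np.array([542.7,215.7])
x0,y0=320,80
im=cv2.resize(a["img"][y0:y0+75,x0:x0+100,::-1],(800,600),interpolation=cv2.INTER_CUBIC)
def pl(P,c): cv2.polylines(im,[np.array([(proj(a,k)-[x0-.5,y0-.5])*8 for k in P]).astype(np.int32)],True,c,1)
o,_=outline(*q,t,0)
pl([[*k,z] for k in o],(0,0,255));pl([[*k,z+16] for k in o],(0,255,0))
pl([[*(T+ex*i*38+ey*j*36),159.2] for i,j in((-1,-1),(1,-1),(1,1),(-1,1))],(255,255,0))
cv2.imwrite("pics/c8.png",im);print(q,z)
E
```

```text
[531.36312449 212.9129935  177.45440077] [-1.79987438e+02 -1.39933636e-01  1.76181839e+01]
[543.75460317 216.84380208] 181.15440077438913
```

View pics/c8.png

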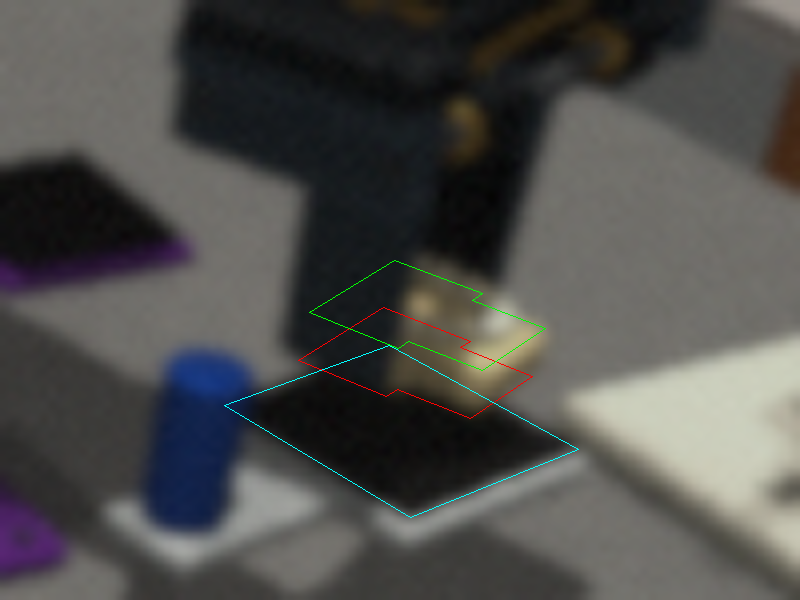

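Emit:
step_arm(
  plan=[0,0,0.6,0,0,0,0,0,0.6,0,0,0,0,0,0.3,0,0,0,0,0,0,0,0,0,0,0,0,0,0,0],
)

```text
time_s: 27.63
ee_pos: [530.4, 212.8, 160.8]
ee_rot: [-180.0, 0.0, 17.6]
force: [0.8, 0.2, -1.5]
gripper_width: 47.8
gripper_force: 25.0
```

Emit:
step_arm(
  plan=[0,0,0.2,0,0,0,0,0,0,0,0,0],
)

```text
time_s: 27.8
ee_pos: [530.6, 212.8, 159.1]
ee_rot: [-180.0, 0.0, 17.6]
force: [-0.6, 0.1, -0.2]
gripper_width: 48.1
gripper_force: 25.0
```

Emit:
step_arm(
  plan=[0,0,0.1,0,0,0,0,0,0,0,0,0],
)

```text
time_s: 27.97
ee_pos: [530.6, 212.8, 158.2]
ee_rot: [-180.0, 0.0, 17.6]
force: [-0.3, 0.4, -0.6]
gripper_width: 47.9
gripper_force: 25.0
```

Emit:
step_arm(
  plan=[0,0,0.1,0,0,0,0,0,0,0,0,0],
)

```text
time_s: 28.13
ee_pos: [530.6, 212.8, 157.2]
ee_rot: [-180.0, 0.0, 17.6]
force: [1.2, -0.1, -1.1]
gripper_width: 47.9
gripper_force: 25.0
```

Emit:
step_arm(
  plan=[0,0,0.07,0,0,0,0,0,0,0,0,0],
)

```text
time_s: 28.3
ee_pos: [530.6, 212.8, 156.4]
ee_rot: [-180.0, 0.0, 17.6]
force: [-1.1, -0.3, -1.8]
gripper_width: 47.8
gripper_force: 25.0
```

Emit:
step_arm(
  plan=[0,0,0.05,0,0,0,0,0,0,0,0,0],
)

```text
time_s: 28.47
ee_pos: [530.6, 212.8, 156.0]
ee_rot: [-180.0, 0.0, 17.6]
force: [0.3, -1.1, -2.0]
gripper_width: 48.0
gripper_force: 25.0
```

Emit:
step_arm(
  plan=[0,0,0.05,0,0,0,0,0,0,0,0,0],
)

```text
time_s: 28.63
ee_pos: [530.7, 212.8, 155.7]
ee_rot: [-180.0, -0.0, 17.6]
force: [-0.4, -0.3, -0.9]
gripper_width: 47.8
gripper_force: 25.0
```

Emit:
step_arm(
  plan=[0,0,0.05,0,0,0,0,0,0,0,0,0],
)

```text
time_s: 28.8
ee_pos: [530.7, 212.8, 155.6]
ee_rot: [-180.0, -0.0, 17.6]
force: [-1.5, -0.2, 3.1]
gripper_width: 47.6
gripper_force: 25.0
```

Emit:
step_arm(
  plan=[0,0,0,0,0,0,0,0,0,0,0,0,0,0,0,0,0,0],
  newtons=5,
)

```text
time_s: 29.05
ee_pos: [530.7, 212.9, 155.5]
ee_rot: [-180.0, -0.0, 17.6]
force: [-1.6, -0.5, 3.9]
gripper_width: 47.8
gripper_force: 5.0
```

Emit:
step_arm(
  plan=[0,0,0,0,0,0,0,0,0,0,0,0,0,0,0,0,0,0,0,0,0,0,0,0,0,0,0,0,0,0],
  hand=6.6,
)

```text
time_s: 29.47
ee_pos: [530.6, 212.8, 154.8]
ee_rot: [-180.0, 0.0, 17.6]
force: [-0.2, -1.0, -0.2]
gripper_width: 66.0
gripper_force: 0.0
```

Emit:
step_arm(
  plan=[0,0,-0.5,0,0,0,0,0,-1,0,0,0,0,0,-2,0,0,0,0,0,-2,0,0,0,0,0,-2,0,0,0],
)

```text
time_s: 29.88
ee_pos: [530.7, 212.8, 231.8]
ee_rot: [-180.0, -0.0, 17.6]
force: [0.4, -0.0, -1.3]
gripper_width: 66.2
gripper_force: 0.0
```

Emit:
step_arm(
  plan=[0,0,-2,0,0,0,-3,-2,-1,0,0,0,-3,-2,-1,0,0,0,-3,-2,-1,0,0,0,0,0,0,0,0,0],
)

```text
time_s: 30.3
ee_pos: [422.6, 244.1, 283.7]
ee_rot: [-179.8, -0.2, 17.8]
force: [0.7, 0.0, 0.1]
gripper_width: 65.9
gripper_force: 0.0
```

```bash
python3 - <<'E'
from fit import *
a=viewer.grab_frame("scene");b=viewer.grab_frame("top");s=sensors.state();print(s["ee_pos"],s["force"])
np.save("a.npy",a,allow_pickle=True)
for n,d in(("scene",a),("top",b)):
    for t in("lift_knob","cream_cast"):print(n,t,[(np.round(r["location"],1).tolist(),round(r["score"],2)) for r in viewer.pinpoint(t,d)])
    print("pred tray",proj(d,[542.7,215.7,159.2]),"knob",proj(d,[551,126.2,184.2]))
r=(340,95,400,150)
h=cv2.cvtColor(a["img"],cv2.COLOR_RGB2HSV)[r[1]:r[3],r[0]:r[2]];m=cv2.inRange(h,(12,50,90),(35,255,255)).astype(np.float32)/255
m=((a["img"][r[1]:r[3],r[0]:r[2]].min(2)>70)).astype(np.float32) if m.sum()<40 else m
print("mask",m.sum())
for m2 in(m,):
  cost=lambda v:np.abs(render(a,v,159.2,roi=r)-m2).sum()
  for t in(10,17.6,25):
    g=[543,216,np.radians(t)];q=minimize(cost,g,method="Nelder-Mead",options=dict(initial_simplex=np.array([g,[g[0]+8,g[1],g[2]],[g[0],g[1]+8,g[2]],[g[0],g[1],g[2]+.2]])));print(q.fun,q.x[:2],np.degrees(q.x[2]))
cv2.imwrite("pics/c9.png",cv2.resize(a["img"][70:220,290:410,::-1],(600,600),interpolation=cv2.INTER_CUBIC))
E
```

```text
[426.4789144  243.15825434 281.87025668] [ 0.24714997  0.40665373 -0.84279993]
scene lift_knob [([341.7, 135.0], 0.85), ([297.2, 103.1], 0.58)]
scene cream_cast [([367.6, 132.9], 0.69), ([235.6, 202.6], 0.68)]
pred tray [369.43795583 132.90309343] knob [344.04917536 134.00690859]
top lift_knob [([158.5, 183.4], 0.88), ([146.7, 277.2], 0.67)]
top cream_cast [([124.8, 190.9], 0.76), ([252.8, 222.5], 0.49)]
pred tray [127.88242918 190.76320535] knob [159.35143559 185.34403434]
mask 243.0
126.25 [539.51076437 223.9377572 ] 25.650154200876347
127.25 [540.56016465 222.9306755 ] 26.44306454116937
127.3125 [541.0372566  222.51216346] 26.46829436028236
```

```bash
python3 - <<'E'
from fit import *
b=viewer.grab_frame("top")
th=np.radians(5.3);ex=np.array([np.cos(th),np.sin(th)]);ey=np.array([-ex[1],ex[0]]);T=np.array([542.7,215.7])
r=(100,165,160,222)
im=b["img"][r[1]:r[3],r[0]:r[2]].astype(int);dark=(im.max(2)<60)
q=np.array([proj(b,[*(T+ex*i*36+ey*j*34),159.2])-[r[0],r[1]] for i,j in((-1,-1),(1,-1),(1,1),(-1,1))])
ins=np.zeros(dark.shape,np.uint8);cv2.fillPoly(ins,[q.round().astype(np.int32)],1)
br=((im.max(2)>85)&(ins>0)).astype(np.uint8);n,l,s,c=cv2.connectedComponentsWithStats(br)
print(s[1:],c[1:]);i=1+np.argmax(s[1:,4]);px=c[i]+[r[0],r[1]];print("blob",px,at_z(b,px,172))
print("\n".join("".join("#" if l[y,x]==i else("." if dark[y,x] else "o") for x in range(dark.shape[1])) for y in range(5,50)))
E
```

```text
[[ 36  11   1   1   1]
 [ 40  11   1   1   1]
 [ 16  13  21  23 339]] [[36.         11.        ]
 [40.         11.        ]
 [25.33038348 24.02064897]]
blob [125.33038348 189.02064897] [544.76696748 218.3552399  172.        ]
oooooooooooooooooooooooooooooooooooooooooooooooooooooooooooo
oooooooooooooooooooooooooooooooooooooooooooooooooooooooooooo
oooooooooooooooooooooooooooooooooooooooooooooooooooooooooooo
oooooooooooooooooooooooooooooooooooooooooooooooooooooooooooo
oooooooooooooooooooooooooooooooooooooooooooooooooooooooooooo
oooooooooooooooooooooooooooooooooooooooooooooooooooooooooooo
oooooooooooooooooooooooooooooooooooooooooooooooooooooooooooo
oooooooooooooooooooooooooooooo.oo.......oooooooooooooooooooo
ooooooooooooooooooooo...oo####o..........ooooooooooooooooooo
ooooooooooooooo.......o########..........ooooooooooooooooooo
ooooooooooooooo...o############o.........ooooooooooooooooooo
ooooooooooooooo..##############o.........ooooooooooooooooooo
ooooooooooooooo.o###############.........ooooooooooooooooooo
ooooooooooooooo..###############o........ooooooooooooooooooo
ooooooooooooooo..###
[... 1170 characters left out ...]
.......oooooooooooooooooooooo
.............................ooooooooooooooooooooooooooooooo
......................oooooooooooooooooooooooooooooooooooooo
.................ooooooooooooooooooooooo....oooooooooooooooo
................ooooooooooooooooooooo.....oooooooooooooooooo
................ooooooooooooooooooooooo.oooooooooooooooooooo
.................oooooooooooooooooooo.oooooooooooooooooooooo
.................ooooooooooooooooooooo.oooooo.oooooooooooooo
.................ooooooooooooooooooooo..oo.o.ooooooooooooooo
..................ooooooooooooooooooo.o.o.o..ooooooooooooooo
..................ooooooooooooooooooo.o.oooo.ooooooooooooooo
..................ooooooooooooooooooooooooo..ooooooooooooooo
```

```bash
python3 -c "
from workcell import env
print(env.job_done())"
```

```text
the job is handed in; nothing more can be done
None
```

I pulled the column up four clicks, lowered it onto the pawl and let it go, then set the cream cast on the tray pad about 5 mm off its middle by my camera estimate; the job is handed in at about 30 of the 72 s, but the hand-in did not say whether it passed.

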